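Close the glue-up press on a toy shell, four clicks, and hold

TASK

Push the glue-up press's open drawer, with the toy shell in it, fully home until it snaps into its catch. Then swing the press lever clockwise (seen from above) exactly four clicks on from where it stands now, never past the fourth, and finish with the gripper still holding the lever there, because it springs back when let go. Leave the jar, the tape roll and the screwdriver where they are.

Things in the scene. Friction and masses are not known exactly. Their poses are not given: they have to be found in the camera images.
- drawer_front (a point): Centre of the outer face of the drawer's upright aluminium front plate, 160 wide, 52 tall, 10 mm thick; this point is 40 mm above the table, the plate spans 14 to 66 mm. x points into the press, the way the drawer is pushed; y left, z up. Free table before it; the press head begins 65 mm behind the plate's closed place, 138 mm up.
- drawer (a joint): How far the press drawer stands open, m: 0 is fully home, it starts 0.035 to 0.07 open. It slides with light friction; a spring catch resists with about 5 N at 12 to 5 mm open, then snaps the drawer to 0 and keeps it there.
- lever_knob (a point): Centre of the upright round black knob at the end of the press lever: 24 mm diameter, 50 mm tall, centre 225 mm above the table, standing on the flat lever arm (top at 199 mm). Fixed to the lever, 110 mm from its upright turning axis. x points outwards along the lever, z up. The lever stands out at the right of the press seen from the robot.
- lever_pivot (a point): Point on the lever's upright turning axis, level with the centre of the knob (225 mm above the table), above the press head. Its x axis points along the press to its back, parallel to that of drawer_front.
- lever (a joint): Lever angle, rad, growing clockwise from above (the knob comes towards the robot). Rests lie at 0, 0.2, 0.4 ... to a stop at 1.4; each step is a click. It starts at rest 0 or 0.2 (reads up to 0.02 less there). A spring pulls back: in the first two rests the lever stays by itself, four clicks on it springs back if let go. Up to 12 N at the knob, rising 4 to 6 N in each click, then giving way.
- glue_jar: Bystander: clear jar with white cap, 52 mm diameter, 70 mm tall, standing beside the press; origin at the centre of its underside.
- tape_roll: Bystander: dark roll of tape lying flat, 90 mm outer diameter, 24 mm high; origin at the centre of its underside.
- screwdriver: Bystander: screwdriver with black handle lying on the table; origin under its middle, x along the shaft.

How it is judged:
By the outcome, as a careful person would: the job done as asked, in the order asked, and still so for the second after the job is handed in, while the arm keeps its last pose, push and grip.
It also fails if it takes over 53 s, if anything falls off the work surface, if the arm or the gripper's body presses on something with over 40 N, if the wrist force passes 120 N, or if a joint passes its speed limit or range.

ROBOT

A 7-joint arm with a two-finger parallel gripper is mounted at the origin on the work surface. World frame = base frame: x ahead of the robot, y to its left, z up, the work surface at z = 0. Lengths are in mm, angles in rad, forces in N, time in s.
With the tool pointing down it reaches from about 400 to 850 mm from the base axis. Payload 4.5 kg.
Tool frame: the origin (TCP) lies at the very end of the fingers, on their centre line; the grasp point (between the pads) lies 19 mm behind it; z points along the fingers, y is the line along which they close (so a half turn about z gives the same grasp; the last joint's range is limited). The gripper opens to 88 mm and grips with 3 to 60 N. Pads are 18 mm wide; open, the fingers measure 123 mm over their backs; the gripper's body (75 mm by 187 mm) begins 45 mm behind the grasp point.
Start: joints at [1.264, 0.689, -0.195, 1.565, 0.157, 0.902, -0.215], TCP at [208.932, -589.071, 199.943] pointing down, gripper open.
Joint ranges: [-3.01, 3.01], [-0.46, 2.08], [-1.47, 1.51], [0.13, 2.56], [-1, 4.14], [0.04, 2.09], [-2.66, 2.66]. Speed limits (rad/s): [2.57, 2.57, 3.14, 3.14, 3.14, 3.14, 3.14].

INTERFACE

Orientations are given as a unit quaternion [w, x, y, z].
In Python, from cell import arm gives the robot as it stands.
- The arm moves only by the shell command python3 -m creep 'ROWS'. ROWS is JSON, a list of rows, each a list of 7 numbers: the turn, a rotation vector about the tool's x, y, z in rad, then the shift along the tool's x, y, z in cm, then the finger opening in cm, from 0 to 8.81. A call has 1 to 20 rows; each row is the pose to reach, as a shift and turn from the pose commanded when the call began, along the tool's axes at that moment; what a row does not reach only later rows make up. A row lasts 1/10 s, in which the tool goes at most 50 mm and 8.59 degrees, less where a joint would pass 70% of its speed; a pose out of reach is approached as far as the arm can. A call with a gripper value outside its range is refused whole. The fingers move at their own pace and stop on an object; the grip force is fixed at half the most. Time passes only in rows, so rows that repeat a pose let the fingers close. It gives the time, the measured TCP pose, the force, the opening and the grip force at its end, in the units of the state.
- arm.state(): the state, without advancing time (a new reading comes with each control period).
- arm.grab_frame(name): name is "side" or "top"; returns a dict with "frame" (384x512x3 uint8, red, green, blue), "K" (3x3 intrinsics, pixels), "R" (3x3) and "t" (3): a world point X has camera coordinates R X + t. Camera axes: x right, y down, z forward; pixel columns grow to the right and rows downward; lengths in mm; the calibration is good to about 2 mm. A picture is of the moment at which its call begins. There is no depth.
- arm.job_done(): hands the job in; it is judged then, once.
Trained networks look in the newest picture that a camera, given by its name, has taken for a name from the list of things; names that differ only in an ending like _2 or _b are one class to them, and where a whole thing is asked for, a point or a joint stands for the part that bears it (a point fixed in the world has none). Each returns a list of dicts, best first, with "p" (0 to 1); they miss things now and then, are a little off and sometimes report something else, mostly with a low value. They report only what shows in the picture. A call takes as long as a camera call.
- arm.find_in(camera, label): "at" ([x, y, z] in mm, in the coordinates of the camera as it stood for that picture, good to about 4 mm: the middle of the surface that is visible of it).
The state is a dict: "time_s": time; "joint_pos": joint angles; "joint_vel": joint speeds; "joint_efforts": joint torques, N m; "eef_pos": TCP position; "tool_rot": TCP orientation; "contact_force": force on the tool from outside, world axes, zero at the start; "ft_torque": the same for the moment, N m; "grip_width": opening from 0.0 (shut) to 1.0 (fully open); "grip_force": force on a finger pad.
Only numpy, scipy, OpenCV 4.12 (cv2) and the standard library are available. Lean on these libraries where they do the work, as an engineer would, in place of code of your own. Each camera call takes 0.05 s, during which the arm holds its last target. There are 200 camera calls.

## Working session

There is one attempt and no reset: what is moved stays moved. The work goes in short steps, Python scripts to look and compute and a shell command to move; the robot and the scene stay as the last step left them, time stands still between calls to the robot, and variables do not carry over. Pictures are saved under pics/ and viewed, at most 10 in all, crops included, and the job is handed in when it is done.

```bash
mkdir -p pics
cat > h.py <<'E'
from cell import arm
import numpy as np, cv2
from scipy.spatial.transform import Rotation as Ro
def R(q): return Ro.from_quat([q[1],q[2],q[3],q[0]])
def find(cam,labels,save=None):
    g=arm.grab_frame(cam); Rm,t=np.array(g["R"]),np.array(g["t"])
    if save: cv2.imwrite(save,g["frame"][:,:,::-1])
    for l in labels:
        for d in arm.find_in(cam,l)[:2]:
            p=np.array(d["at"]); u=np.array(g["K"])@p
            print(cam,l,round(d["p"],2),(Rm.T@(p-t)).round(1),(u[:2]/u[2]).round())
    return g
E
python3 - <<'E'
from h import *
L=["drawer_front","lever_knob","lever_pivot","drawer","lever","glue_jar","tape_roll","screwdriver"]
for c in("side","top"): g=find(c,L,f"pics/{c}0.png"); print(-np.array(g["R"]).T@g["t"])
s=arm.state(); print(s["time_s"],s["tool_rot"],R(s["tool_rot"]).as_matrix().round(3),s["grip_width"])
E
```

```text
side drawer_front 0.94 [529.9  57.8  45. ] [298. 265.]
side lever_knob 0.94 [629.9 -21.3 202.8] [278. 173.]
side lever_pivot 0.95 [618.1  54.6  55.8] [264. 245.]
side drawer 0.72 [526.2  62.4  42.6] [298. 268.]
side lever 0.72 [636.4 -26.7 205.1] [277. 170.]
side glue_jar 0.92 [727.7 252.2  46.6] [167. 283.]
side screwdriver 0.73 [597.1 229.   20.6] [225. 311.]
[189.67803092 671.68336681 728.38043105]
top drawer_front 0.55 [537.8  52.7  30.7] [247. 236.]
top lever_knob 0.62 [634.7  -7.  202. ] [271. 189.]
top lever_pivot 0.93 [610.4  34.4  61.9] [254. 207.]
top drawer 0.72 [544.3  49.3  34.2] [248. 234.]
top lever 0.88 [630.9 -12.  199.6] [273. 191.]
top glue_jar 0.62 [735.6 240.3  73.7] [174. 159.]
top tape_roll 0.74 [ 535.  -166.6   21.6] [330. 237.]
top screwdriver 0.9 [607.3 219.7  22.8] [184. 211.]
[ 470.41550669   21.58461837 1172.17332515]
0.9 [7.22484263e-05 9.85517766e-01 1.69572190e-01 2.24833014e-05] [[ 0.942  0.334  0.   ]
 [ 0.334 -0.942 -0.   ]
 [ 0.     0.    -1.   ]] 1.0009367765827628
```

```bash
python3 -c "
import cv2
a=cv2.imread('pics/side0.png');b=cv2.imread('pics/top0.png')
cv2.imwrite('pics/s1.png',cv2.resize(a[120:340,150:410],(780,660))[:600]);cv2.imwrite('pics/t1.png',cv2.resize(b[120:310,150:400],None,fx=3.15,fy=3.15))"
```

```text
(no output)
```

View pics/s1.png

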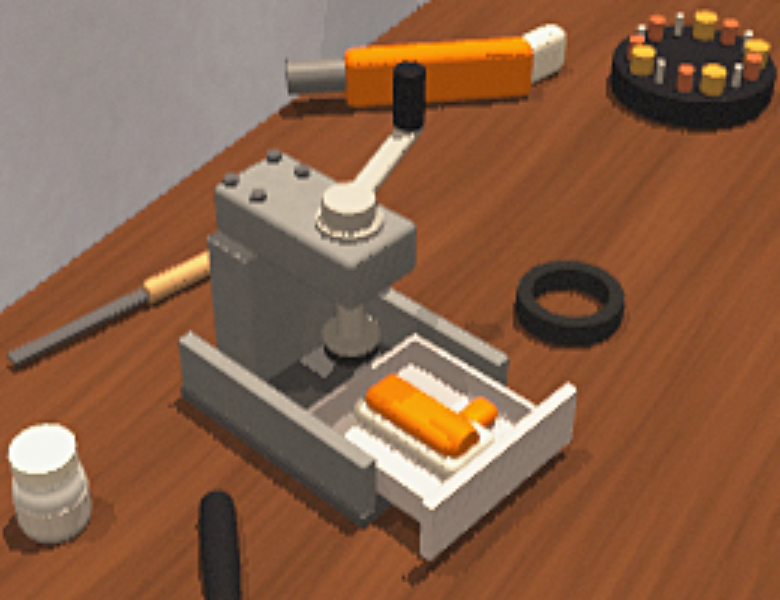

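View pics/t1.png

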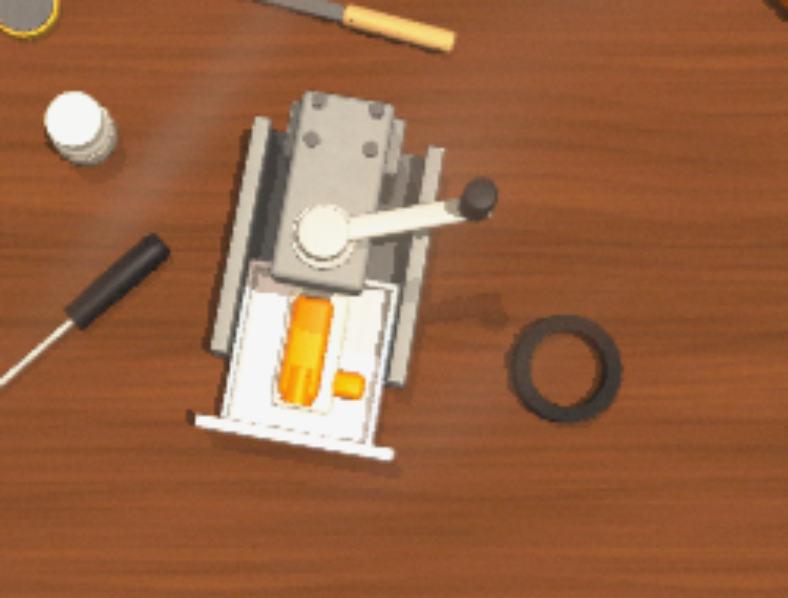

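The side crop shows the drawer open: the plate's top outer edge runs from (425,505) to (575,385), and the knob top is at (409,69). In the top crop, the plate's outer edge runs from (194,424) to (393,458), the hub is at (323,231) and the knob top at (479,193).

```bash
cat >> h.py <<'E'
def bp(g,uv,z):
    Rm,t=np.array(g["R"]),np.array(g["t"]); c=-Rm.T@t
    d=Rm.T@np.linalg.solve(np.array(g["K"]),[*uv,1]); return c+d*(z-c[2])/d[2]
E
python3 - <<'E'
from h import *
s,t=arm.grab_frame("side"),arm.grab_frame("top")
S=lambda u,v,z:bp(s,(150+u/3,120+v/3),z).round(1)
T=lambda u,v,z:bp(t,(150+u/3.15,120+v/3.15),z).round(1)
for n,a in dict(plateL_s=S(425,508,66),plateR_s=S(576,387,66),plateL_t=T(194,424,66),plateR_t=T(393,458,66),
 knob_s=S(409,69,250),knobbot_s=S(409,125,200),knob_t=T(479,193,250),hub_s=S(349,195,212),hub_t=T(323,231,212),
 backL_t=T(262,120,66),railLfront_t=T(219,352,66),railRf=T(396,384,66),railRb=T(436,150,66),
 headL=T(274,276,185),headR=T(363,291,185),headBL=T(306,93,185),headBR=T(392,107,185)).items(): print(n,a)
E
```

```text
plateL_s [494.4 141.9  66. ]
plateR_s [463.5 -17.7  66. ]
plateL_t [490.6 140.2  66. ]
plateR_t [463.2 -18.2  66. ]
knob_s [640.8 -70.2 250. ]
knobbot_s [642.2 -73.8 200. ]
knob_t [642.5 -72.  250. ]
hub_s [618.1  43.3 212. ]
hub_t [622.8  34.9 212. ]
backL_t [738.9  87.   66. ]
railLfront_t [547.9 120.8  66. ]
railRf [521.7 -21.2  66. ]
railRb [712.9 -56.1  66. ]
headL [594.3  70.8 185. ]
headR [583.1   6.5 185. ]
headBL [730.3  47.6 185. ]
headBR [719.3 -15.8 185. ]
```

```bash
python3 -m creep '[[0,0,0.52,32.1,-24.6,0,0],[0,0,0.52,32.1,-24.6,0,0],[0,0,0.52,32.1,-24.6,0,0],[0,0,0.52,32.1,-24.6,0,0],[0,0,0.52,32.1,-24.6,0,0],[0,0,0.52,32.1,-24.6,0,0],[0,0,0.52,32.1,-24.6,0,0],[0,0,0.52,32.1,-24.6,0,0],[0,0,0.52,32.1,-24.6,0,0],[0,0,0.52,42.8,-54.7,0,0],[0,0,0.52,42.8,-54.7,0,0],[0,0,0.52,42.8,-54.7,0,0],[0,0,0.52,42.8,-54.7,0,0],[0,0,0.52,42.8,-54.7,0,0],[0,0,0.52,42.8,-54.7,0,0],[0,0,0.52,42.8,-54.7,0,0],[0,0,0.52,42.8,-54.7,0,0],[0,0,0.52,42.8,-54.7,0,0]]'; python3 -c "
from h import *
s=arm.state();print(np.round(s['joint_pos'],2),R(s['tool_rot']).as_matrix().round(3))"
```

```text
time_s: 2.8
eef_pos: [429.5, 68.7, 200.0]
tool_rot: [0.0, 0.996, -0.09, 0.0]
contact_force: [-0.5, 0.5, 0.7]
grip_width: 0.007
grip_force: 0.0
[-0.3   0.45  0.05  2.12 -0.04  0.57 -1.97] [[ 0.984 -0.178  0.   ]
 [-0.178 -0.984 -0.001]
 [ 0.     0.001 -1.   ]]
```

```bash
python3 -m creep '[[0,0,0,0,0,5,0],[0,0,0,0,0,10,0],[0,0,0,0,0,15,0],[0,0,0,0,0,16.5,0],[0,0,0,1.5,0,16.5,0],[0,0,0,2.5,0,16.5,0],[0,0,0,3.5,0,16.5,0],[0,0,0,4.5,0,16.5,0],[0,0,0,5.5,0,16.5,0],[0,0,0,6,0,16.5,0],[0,0,0,6.5,0,16.5,0]]'; python3 -c "
from h import *
g=arm.grab_frame('side');cv2.imwrite('pics/s2.png',cv2.resize(g['frame'][120:320,150:410],(780,600))[:,:,::-1])"
```

```text
time_s: 3.9
eef_pos: [493.8, 57.9, 35.1]
tool_rot: [-0.0, 0.996, -0.089, 0.0]
contact_force: [0.2, 0.9, -0.8]
grip_width: 0.004
grip_force: 0.0
```

View pics/s2.png

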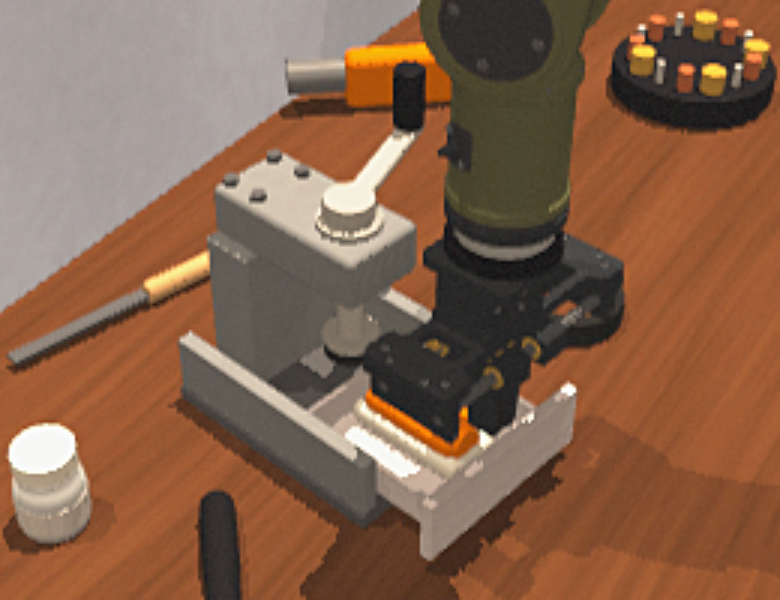

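Run:
```python
from h import *
for c in("side","top"):
    g=arm.grab_frame(c)
    for P in([494,58,35],[494,58,66],[494,58,100],[478,61.5,66],[478,61.5,14]):
        u=np.array(g["K"])@(np.array(g["R"])@P+g["t"]); u=u[:2]/u[2]; print(c,P,((u-[150,120])*(3 if c=="side" else 3.15)).round())
cv2.imwrite("pics/t2.png",cv2.resize(g['frame'][120:310,150:400],None,fx=3.15,fy=3.15)[:,:,::-1])
```

```text
side [494, 58, 35] [486. 464.]
side [494, 58, 66] [488. 433.]
side [494, 58, 100] [490. 396.]
side [478, 61.5, 66] [506. 445.]
side [478, 61.5, 14] [502. 497.]
top [494, 58, 35] [298. 420.]
top [494, 58, 66] [297. 419.]
top [494, 58, 100] [296. 418.]
top [478, 61.5, 66] [293. 440.]
top [478, 61.5, 14] [295. 440.]
```

View pics/t2.png

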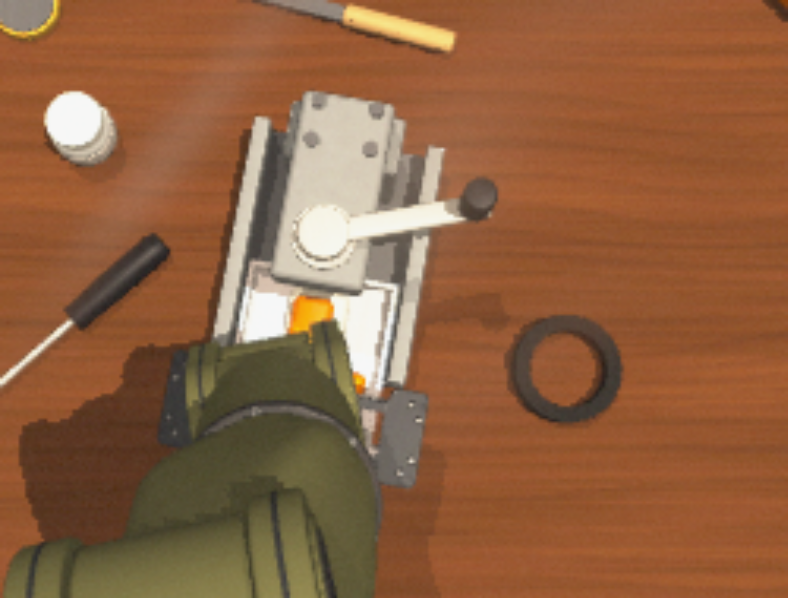

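The fingers ended up behind the plate, inside the drawer near crop (486,464): the forward rows ran before the descent had finished. The drawer hasn't moved and there is no force, so I'll lift straight out and redo this one move at a time.

```bash
python3 -m creep '[[0,0,0,0,0,-2,0],[0,0,0,0,0,-4,0],[0,0,0,0,0,-7,0],[0,0,0,0,0,-10,0],[0,0,0,0,0,-10,0],[0,0,0,0,0,-10,0]]' && python3 -m creep '[[0,0,0,-3,0,0,0],[0,0,0,-6,0,0,0],[0,0,0,-6.5,0,0,0],[0,0,0,-6.5,0,0,0],[0,0,0,-6.5,0,0,0]]'; python3 -c "
from h import *
for c in('side','top'):
  g=arm.grab_frame(c);cv2.imwrite(f'pics/{c}3.png',cv2.resize(g['frame'][120:320,150:410],(780,600))[:,:,::-1])"
```

```text
time_s: 4.65
eef_pos: [493.1, 58.1, 135.1]
tool_rot: [-0.0, 0.996, -0.089, 0.0]
contact_force: [0.2, 0.2, 0.0]
grip_width: 0.006
grip_force: 0.0
time_s: 5.15
eef_pos: [430.4, 69.5, 134.5]
tool_rot: [0.0, 0.996, -0.09, 0.0]
contact_force: [0.1, 0.2, 0.7]
grip_width: 0.006
grip_force: 0.0
```

View pics/side3.png

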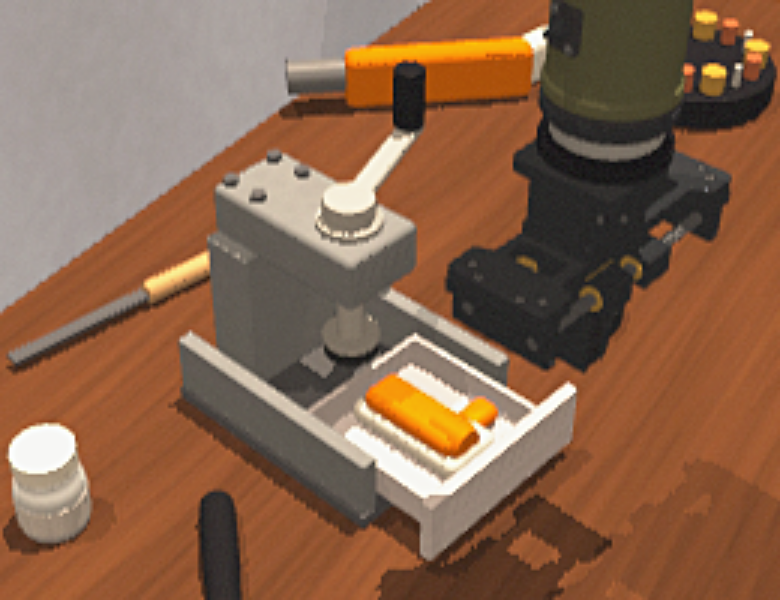

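Nothing was disturbed: the toy is still at (425,415) and the plate hasn't moved. Now I'll descend only.

```bash
python3 -m creep '[[0,0,0,0,0,3,0],[0,0,0,0,0,6,0],[0,0,0,0,0,9.5,0],[0,0,0,0,0,9.5,0],[0,0,0,0,0,9.5,0],[0,0,0,0,0,9.5,0]]'; python3 -c "
from h import *
g=arm.grab_frame('side');cv2.imwrite('pics/s4.png',cv2.resize(g['frame'][120:320,150:410],(780,600))[:,:,::-1])"
```

```text
time_s: 5.85
eef_pos: [430.6, 69.5, 41.2]
tool_rot: [-0.0, 0.996, -0.09, 0.001]
contact_force: [-0.4, 0.4, 0.5]
grip_width: 0.01
grip_force: 0.0
```

View pics/s4.png

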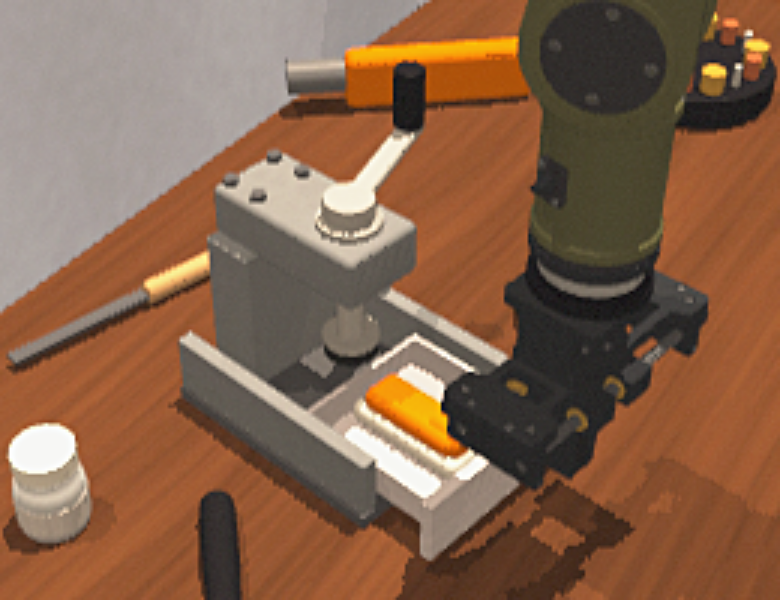

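The fingers are low and in front of the plate, with the body at about (550,420). Now I'll push.

```bash
python3 -m creep '[[0,0,0,1,0,0.5,0],[0,0,0,2,0,0.5,0],[0,0,0,3,0,0.5,0],[0,0,0,3.5,0,0.5,0],[0,0,0,4,0,0.5,0],[0,0,0,4.5,0,0.5,0],[0,0,0,5,0,0.5,0],[0,0,0,5.5,0,0.5,0],[0,0,0,6,0,0.5,0]]' && python3 -m creep '[[0,0,0,0.5,0,0,0],[0,0,0,1,0,0,0]]' ; python3 -c "
from h import *
g=arm.grab_frame('side');cv2.imwrite('pics/s5.png',cv2.resize(g['frame'][120:320,150:410],(780,600))[:,:,::-1])"
```

```text
time_s: 6.8
eef_pos: [488.8, 58.8, 34.9]
tool_rot: [0.0, 0.996, -0.089, -0.0]
contact_force: [0.1, -0.4, -0.8]
grip_width: 0.003
grip_force: 0.0
time_s: 7.0
eef_pos: [498.7, 57.0, 34.9]
tool_rot: [0.0, 0.996, -0.089, -0.0]
contact_force: [-0.8, -0.8, 0.8]
grip_width: 0.001
grip_force: 0.0
```

View pics/s5.png

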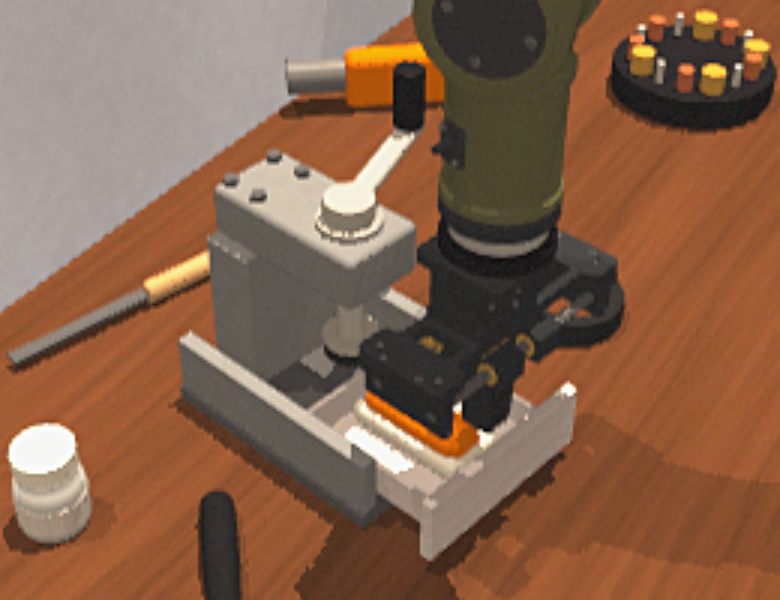

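Run:
```python
from h import *
g=arm.grab_frame('side')
def pj(P):
    u=np.array(g["K"])@(np.array(g["R"])@P+g["t"]); return ((u[:2]/u[2]-[150,120])*3)
out=[]
for f,(x,y,z) in(("s4",(430.6,69.5,41.2)),("s5",(498.7,57,34.9))):
    im=cv2.imread(f"pics/{f}.png")
    for k,dz in enumerate((0,19,64)):
        p=pj([x,y,z+dz]); print(f,dz,p.round()); cv2.circle(im,tuple(int(v) for v in p),3,[(0,255,0),(255,255,0),(0,0,255)][k],-1)
    out.append(im[250:600,350:740])
cv2.imwrite("pics/m.png",np.hstack(out))
```

```text
s4 0 [560. 505.]
s4 19 [562. 485.]
s4 64 [568. 437.]
s5 0 [481. 461.]
s5 19 [482. 442.]
s5 64 [485. 394.]
```

View pics/m.png

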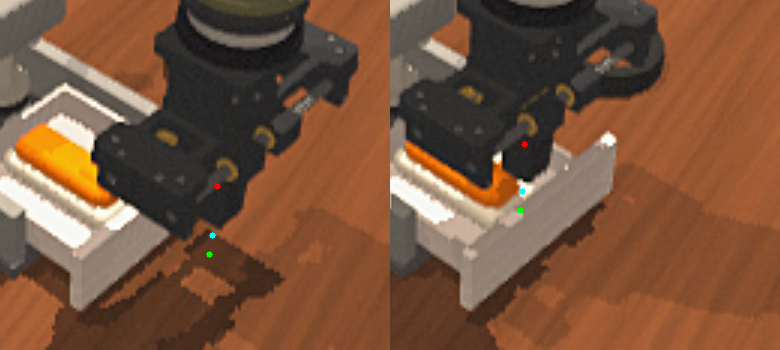

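The markers show the visible fingertips about 33 mm higher than the reported TCP, so both passes went over the plate without contact. I'll retreat and come in lower, at a reported z of about 6, which is safe whichever height is right.

```bash
python3 -m creep '[[0,0,0,0,0,-2,0],[0,0,0,0,0,-4,0],[0,0,0,0,0,-6,0],[0,0,0,0,0,-8,0],[0,0,0,0,0,-8,0],[0,0,0,-3,0,-8,0],[0,0,0,-6,0,-8,0],[0,0,0,-7.2,0,-8,0],[0,0,0,-7.2,0,-8,0],[0,0,0,-7.2,0,-8,0],[0,0,0,-7.2,0,-8,0]]' && python3 -m creep '[[0,0,0,0,0,3,0],[0,0,0,0,0,6,0],[0,0,0,0,0,8,0],[0,0,0,0,0,9,0],[0,0,0,0,0,10,0],[0,0,0,0,0,10.5,0],[0,0,0,0,0,10.8,0],[0,0,0,0,0,10.8,0],[0,0,0,0,0,10.8,0]]'; python3 -c "
from h import *
g=arm.grab_frame('side');cv2.imwrite('pics/s6.png',cv2.resize(g['frame'][120:320,150:410],(780,600))[:,:,::-1])"
```

```text
time_s: 8.2
eef_pos: [428.9, 69.8, 114.7]
tool_rot: [-0.0, 0.996, -0.09, 0.001]
contact_force: [-0.5, -0.2, -0.4]
grip_width: 0.006
grip_force: 0.0
time_s: 9.1
eef_pos: [431.0, 70.3, 9.5]
tool_rot: [0.0, 0.996, -0.09, -0.001]
contact_force: [0.1, 0.1, -0.5]
grip_width: 0.006
grip_force: 0.0
```

```bash
python3 -m creep '[[0,0,0,1,0,0,0],[0,0,0,2,0,0,0],[0,0,0,3,0,0,0],[0,0,0,3.5,0,0,0],[0,0,0,4,0,0,0],[0,0,0,4.5,0,0,0],[0,0,0,5,0,0,0]]' && python3 -c "
from h import *
find('side',['drawer','drawer_front'],'pics/s7.png')
a,b=[cv2.imread('pics/'+n)[120:320,150:410] for n in('side0.png','s7.png')]
cv2.imwrite('pics/s7c.png',cv2.resize(b,(780,600)))"
```

```text
time_s: 9.85
eef_pos: [478.6, 61.3, 8.9]
tool_rot: [0.001, 0.996, -0.089, -0.003]
contact_force: [-1.1, 0.4, 1.3]
grip_width: 0.007
grip_force: 0.7
side drawer 0.85 [571.1  70.8  36.2] [278. 264.]
side drawer_front 0.93 [572.5  69.2  36.7] [278. 263.]
```

View pics/s7c.png

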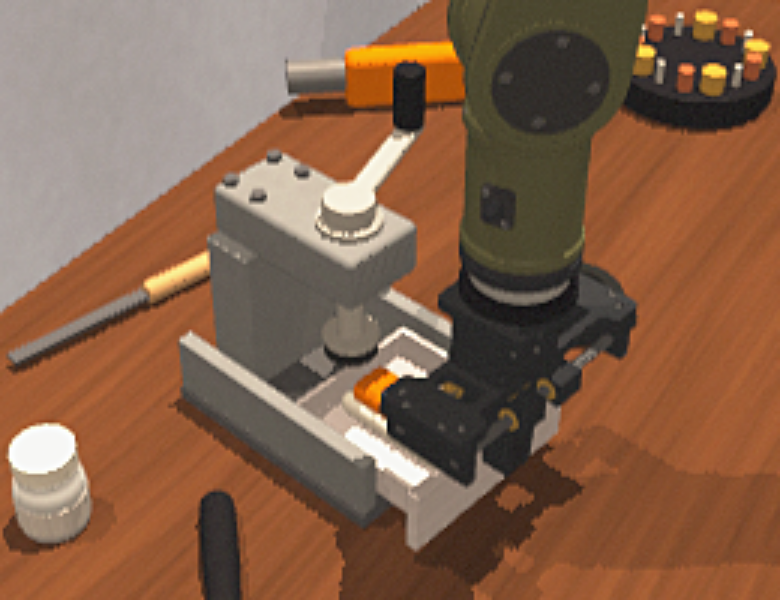

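The drawer is now moving: the plate corner has shifted from (425,505) to about (410,492), roughly 14 mm. I'll keep pushing.

```bash
python3 -m creep '[[0,0,0,0.5,0,0,0],[0,0,0,1,0,0,0],[0,0,0,1.5,0,0,0],[0,0,0,2,0,0,0]]'; python3 -m creep '[[0,0,0,0.2,0,0,0],[0,0,0,0.4,0,0,0]]';python3 -m creep '[[0,0,0,0.2,0,0,0],[0,0,0,0.4,0,0,0]]'; python3 -c "
from h import *
find('side',['drawer','drawer_front'])"
```

```text
time_s: 10.4
eef_pos: [499.0, 57.6, 8.8]
tool_rot: [0.001, 0.996, -0.089, -0.002]
contact_force: [-2.1, -0.4, 0.4]
grip_width: 0.001
grip_force: 0.7
time_s: 10.6
eef_pos: [502.8, 56.9, 8.8]
tool_rot: [0.001, 0.996, -0.09, -0.002]
contact_force: [-1.3, -0.8, 0.1]
grip_width: 0.004
grip_force: 0.6
time_s: 10.8
eef_pos: [505.7, 56.4, 8.8]
tool_rot: [0.001, 0.996, -0.089, -0.003]
contact_force: [-5.3, 1.2, 4.1]
grip_width: 0.004
grip_force: 2.8
side drawer 0.68 [575.   67.2  37.5] [278. 262.]
side drawer_front 0.93 [573.8  65.1  34.6] [279. 262.]
```

```bash
python3 -m creep '[[0,0,0,0.2,0,0,0],[0,0,0,0.4,0,0,0],[0,0,0,0.5,0,0,0]]'; python3 -m creep '[[0,0,0,0.15,0,0,0],[0,0,0,0.3,0,0,0]]'; python3 -m creep '[[0,0,0,0.1,0,0,0],[0,0,0,0.2,0,0,0]]'; python3 -m creep '[[0,0,0,0.1,0,0,0],[0,0,0,0.2,0,0,0]]'
```

```text
time_s: 11.25
eef_pos: [506.0, 56.1, 8.7]
tool_rot: [0.001, 0.996, -0.088, -0.007]
contact_force: [-12.8, 4.1, 12.0]
grip_width: 0.003
grip_force: 6.9
time_s: 11.45
eef_pos: [508.4, 55.7, 8.7]
tool_rot: [0.001, 0.996, -0.088, -0.007]
contact_force: [-11.2, 2.5, 8.9]
grip_width: 0.008
grip_force: 5.5
time_s: 11.65
eef_pos: [514.0, 54.8, 8.7]
tool_rot: [0.001, 0.996, -0.089, -0.004]
contact_force: [-3.5, -0.1, 1.5]
grip_width: 0.005
grip_force: 1.8
time_s: 11.85
eef_pos: [516.6, 54.3, 8.7]
tool_rot: [0.001, 0.996, -0.089, -0.004]
contact_force: [-7.1, 2.6, 5.5]
grip_width: 0.001
grip_force: 4.0
```

```bash
python3 -m creep '[[0,0,0,0.1,0,0,0],[0,0,0,0.2,0,0,0],[0,0,0,0.2,0,0,0]]'; python3 -c "
from h import *
find('side',['drawer','drawer_front'],'pics/s8.png')
find('top',['drawer','drawer_front'],'pics/t8.png')
a,b=[cv2.imread('pics/'+n) for n in('s8.png','t8.png')]
cv2.imwrite('pics/s8c.png',np.hstack([cv2.resize(a[200:320,180:310],(520,480)),cv2.resize(b[220:280,200:235],(280,480))]))"
```

```text
time_s: 12.15
eef_pos: [516.5, 54.3, 8.7]
tool_rot: [0.001, 0.996, -0.089, -0.005]
contact_force: [-9.4, 2.3, 8.8]
grip_width: 0.005
grip_force: 5.2
side drawer 0.72 [577.1  65.6  40.4] [277. 260.]
side drawer_front 0.76 [578.7  62.6  34.5] [277. 261.]
top drawer 0.79 [616.3  -1.3  21.9] [267. 207.]
top drawer_front 0.56 [609.8   3.2  18.2] [265. 210.]
```

View pics/s8c.png

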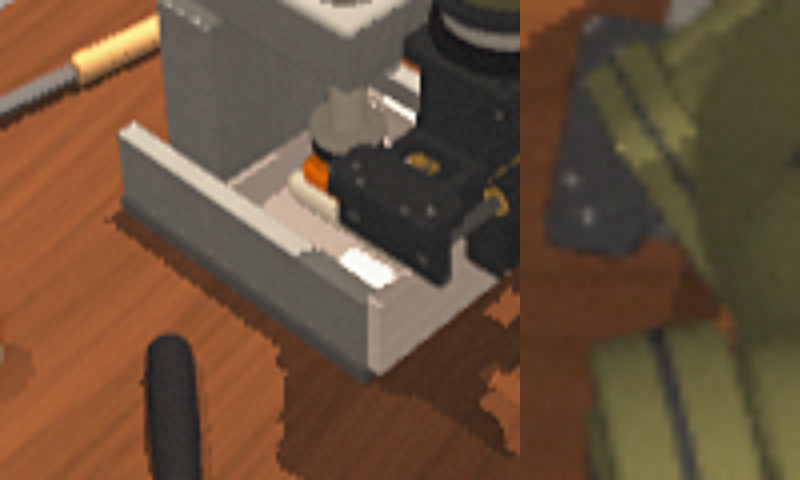

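The plate is now flush with the rail ends (corner near (370,380)), and pushing further no longer moves it. The drawer gave way at the catch and is home. Next I'll retreat, rise, then open and turn the gripper above the knob.

```bash
python3 -m creep '[[0,0,0,-1.5,0,0,0],[0,0,0,-3,0,0,0],[0,0,0,-4,0,0,0],[0,0,0,-4,0,0,0],[0,0,0,-4,0,-5,0],[0,0,0,-4,0,-10,0],[0,0,0,-4,0,-15,0],[0,0,0,-4,0,-20,0],[0,0,0,-4,0,-25,0],[0,0,0,-4,0,-28,0],[0,0,0,-4,0,-28,0],[0,0,0,-4,0,-28,0],[0,0,0,-4,0,-28,0]]'; python3 -m creep '[[0,0,-0.15,0,0,0,6],[0,0,-0.3,0,0,0,6],[0,0,-0.45,0,0,0,6],[0,0,-0.6,0,0,0,6],[0,0,-0.75,0,0,0,6],[0,0,-0.9,0,0,0,6],[0,0,-1.05,0,0,0,6],[0,0,-1.2,0,0,0,6],[0,0,-1.35,0,0,0,6],[0,0,-1.5,0,0,0,6],[0,0,-1.65,0,0,0,6],[0,0,-1.8,0,0,0,6],[0,0,-1.94,0,0,0,6],[0,0,-1.94,0,0,0,6],[0,0,-1.94,0,0,0,6]]'
cat >> h.py <<'E'
def tipscan(bg,cam="side",off=(-52,52,0),half=None):
    s=arm.state(); g=arm.grab_frame(cam); Rt=R(s["tool_rot"]).as_matrix(); p=np.array(s["eef_pos"])
    d=cv2.absdiff(g["frame"],np.ascontiguousarray(cv2.imread(bg)[:,:,::-1])).max(2)>25
    print(p.round(1),s["grip_width"])
    for o in off:
        run=""
        for b in range(-30,91,3):   # b mm behind TCP
            X=p+Rt@[0,o,-b]; u=np.array(g["K"])@(np.array(g["R"])@X+g["t"]); c,r=(u[:2]/u[2]).round().astype(int)
            run+=str(int(d[r,c])) if 0<=r<384 and 0<=c<512 else "?"
        print(cam,o,"from -30 step 3:",run)
E
python3 - <<'E'
from h import *
s=arm.state(); print(np.round(s['joint_pos'],2),R(s["tool_rot"]).as_matrix().round(3))
w=s["grip_width"]*44
for c in("side","top"): tipscan(f"pics/{c}0.png",c,(-w-6,w+6,0))
find("side",["drawer","drawer_front"],"pics/s9.png"); find("top",["drawer_front"],"pics/t9.png")
E
```

```text
time_s: 13.75
eef_pos: [481.7, 60.7, 287.7]
tool_rot: [0.001, 0.996, -0.09, -0.003]
contact_force: [-0.3, -0.3, -0.5]
grip_width: 0.006
grip_force: 0.0
time_s: 15.25
eef_pos: [481.8, 61.0, 287.8]
tool_rot: [-0.002, 0.638, 0.77, -0.002]
contact_force: [-0.1, 0.4, 0.4]
grip_width: 0.681
grip_force: 0.0
[ 0.38  0.53 -0.95  1.82  0.49  1.06 -0.57] [[-0.186  0.983 -0.007]
 [ 0.983  0.186 -0.   ]
 [ 0.001 -0.007 -1.   ]]
[481.8  61.  287.8] 0.6811167792178948
side -35.96913828558738 from -30 step 3: 00000000000000000000001111111111111111111
side 35.96913828558738 from -30 step 3: 00000000000000000000001101111111111111111
side 0 from -30 step 3: 00000000000000000000000000000000000000000
[481.9  61.  288.1] 0.6800585112552674
top -35.96913828558738 from -30 step 3: 11111111111111111111111111111111111111111
top 35.96913828558738 from -30 step 3: 11111111111111111111111111111111111111111
top 0 from -30 step 3: 11111111111111111111111111111111111111111
side drawer 0.7 [567.1  55.   46.7] [284. 257.]
side drawer_front 0.64 [568.2  50.6  42. ] [284. 257.]
top drawer_front 0.91 [587.8   5.   18. ] [265. 218.]
```

```bash
python3 -m creep '[[0,0,0,-8,6.6,0,6],[0,0,0,-16,13.2,0,6],[0,0,0,-16,13.2,0,6],[0,0,0,-16,13.2,0,6],[0,0,0,-16,13.2,0,6],[0,0,0,-16,13.2,0,6],[0,0,0,-16,13.2,0,6],[0,0,0,-16,13.2,0,6]]'
python3 - <<'E'
from h import *
s=arm.state(); print(np.round(s['joint_pos'],2),R(s["tool_rot"]).as_matrix().round(3))
w=s["grip_width"]*44
tipscan("pics/side0.png","side",(-w-6,w+6))
a,b,c=[cv2.imread('pics/'+n) for n in("s8.png","s9.png","side0.png")]
print("corner diff s8-s9",cv2.absdiff(a,b)[262:300,250:285].max(), "vs open",cv2.absdiff(c,b)[262:300,250:300].max())
g=arm.grab_frame("side"); print("plate corner",bp(g,(274.5,275),66).round(1))
E
```

```text
time_s: 16.4
eef_pos: [641.1, -69.1, 288.9]
tool_rot: [-0.002, 0.636, 0.772, -0.002]
contact_force: [-0.4, 1.2, -0.5]
grip_width: 0.682
grip_force: 0.0
[ 0.46  0.75 -0.88  1.35  0.58  1.31 -0.24] [[-0.192  0.981 -0.005]
 [ 0.981  0.192 -0.001]
 [ 0.    -0.005 -1.   ]]
[641.1 -69.1 288.9] 0.6815037485120243
side -35.98616493452907 from -30 step 3: 00000000000000000000001111111111111111111
side 35.98616493452907 from -30 step 3: 00000000000000000000001111111111111111111
corner diff s8-s9 227 vs open 248
plate corner [543.8 127.8  66. ]
```

Run:
```python
from h import *
ex,ey=np.array([.984,-.18,0]),np.array([.18,.984,0]); o=np.array([478,61.5,66])
for cam,now in(("side",None),("top",None)):
    g=arm.grab_frame(cam); im0=cv2.imread(f"pics/{cam}0.png"); im1=g["frame"][:,:,::-1]; cv2.imwrite(f"pics/{cam}10.png",im1)
    for lat in(75,-75):
        for im in(im0,im1):
            v=[]
            for k in range(-16,82,4):
                X=o+ex*k+ey*lat; u=np.array(g["K"])@(np.array(g["R"])@X+g["t"]); c,r=(u[:2]/u[2]).round().astype(int); v.append(int(im[r,c].min()))
            print(cam,lat,v)
```

```text
side 75 [109, 108, 99, 95, 202, 242, 242, 194, 235, 197, 237, 201, 231, 160, 194, 163, 194, 151, 45, 156, 157, 156, 158, 156, 154]
side 75 [45, 52, 54, 52, 44, 48, 48, 25, 28, 105, 117, 118, 120, 110, 117, 114, 103, 255, 249, 228, 165, 166, 172, 169, 172]
side -75 [43, 44, 46, 46, 251, 246, 195, 22, 44, 47, 47, 52, 47, 49, 49, 45, 48, 45, 45, 55, 118, 81, 39, 115, 110]
side -75 [49, 51, 53, 43, 45, 55, 49, 47, 48, 54, 47, 54, 53, 48, 52, 35, 98, 159, 156, 119, 68, 63, 40, 76, 68]
top 75 [48, 47, 41, 57, 245, 245, 73, 49, 48, 50, 49, 51, 51, 51, 52, 52, 53, 50, 82, 84, 177, 175, 176, 176, 180]
top 75 [46, 50, 46, 47, 48, 51, 51, 51, 49, 51, 52, 53, 49, 57, 48, 52, 150, 247, 246, 109, 184, 189, 187, 187, 189]
top -75 [58, 56, 53, 102, 246, 244, 204, 57, 54, 52, 52, 56, 52, 52, 49, 49, 51, 42, 48, 126, 194, 182, 184, 188, 184]
top -75 [36, 38, 41, 39, 39, 36, 37, 39, 45, 37, 36, 40, 34, 35, 36, 38, 105, 172, 171, 89, 114, 108, 111, 112, 113]
```

The plate moved 51 mm and stays flush after the retreat. Descending over the knob, using the 36 mm height offset.

```bash
python3 -m creep '[[0,0,0,-0.2,0,3,6],[0,0,0,-0.2,0,6,6],[0,0,0,-0.2,0,7,6],[0,0,0,-0.2,0,8,6],[0,0,0,-0.2,0,8.5,6]]';  python3 -m creep '[[0,0,0,0,0,0.7,6],[0,0,0,0,0,1.5,6],[0,0,0,0,0,2.2,6],[0,0,0,0,0,2.7,6],[0,0,0,0,0,2.7,6]]'; python3 -c "
from h import *
s=arm.state();w=s['grip_width']*44
tipscan('pics/side0.png','side',(-w-6,w+6))"
```

```text
time_s: 17.1
eef_pos: [642.3, -72.7, 203.3]
tool_rot: [-0.001, 0.637, 0.771, -0.002]
contact_force: [0.9, 0.1, 0.8]
grip_width: 0.683
grip_force: 0.0
time_s: 17.6
eef_pos: [641.5, -73.2, 175.5]
tool_rot: [-0.002, 0.637, 0.771, -0.002]
contact_force: [0.3, 0.0, 0.4]
grip_width: 0.688
grip_force: 0.0
[641.5 -73.2 175.5] 0.6882244738229828
side -36.28187684821124 from -30 step 3: 00000000000000000000001111111111111111111
side 36.28187684821124 from -30 step 3: 11111000000000000000001111111111111111111
```

Closing on the knob.

```bash
python3 -m creep '[[0,0,0,0,0,0,1.5],[0,0,0,0,0,0,1.5],[0,0,0,0,0,0,1.5],[0,0,0,0,0,0,1.5],[0,0,0,0,0,0,1.5],[0,0,0,0,0,0,1.5],[0,0,0,0,0,0,1.5],[0,0,0,0,0,0,1.5]]'; python3 -c "
from h import *
s=arm.state();print(R(s['tool_rot']).as_matrix().round(3))"
```

```text
time_s: 18.45
eef_pos: [642.6, -73.0, 176.5]
tool_rot: [-0.001, 0.637, 0.771, -0.001]
contact_force: [3.7, 0.3, -0.7]
grip_width: 0.26
grip_force: 30.0
[[-0.189  0.982 -0.003]
 [ 0.982  0.189 -0.001]
 [ 0.    -0.003 -1.   ]]
```

Gripped: the opening reads 23 mm. From the hub at about (622,35), the radius comes to 110 mm. I'll swing one click per call.

```bash
cat >> h.py <<'E'
def ang():
    s=arm.state(); p=np.array(s["eef_pos"])[:2]-[622.3,35]; t=R(s["tool_rot"]).as_matrix()[:2,0]; f=np.array(s["contact_force"])
    th=np.arctan2(p[1],p[0]); tan=np.array([np.sin(th),-np.cos(th)])
    print("t",s["time_s"],"angle from start",round(-1.385-th,3),"r",np.linalg.norm(p).round(1),"toolturn",round(1.761-np.arctan2(t[1],t[0]),3),"Ftan",(f[:2]@tan).round(1),"Frad",(f[:2]@p/np.linalg.norm(p)).round(1),"grip",round(s["grip_width"],3),s["grip_force"])
E
python3 -m creep '[[0,0,0.05,0.01,-0.55,0,1.5],[0,0,0.1,0.05,-1.1,0,1.5]]' >/dev/null; python3 -c "from h import *;ang()"; python3 -m creep '[[0,0,0.05,0.01,-0.55,0,1.5],[0,0,0.1,0.05,-1.1,0,1.5],[0,0,0.1,0.05,-1.1,0,1.5]]' >/dev/null; python3 -c "from h import *;ang()"
```

```text
t 18.65 angle from start 0.099 r 109.6 toolturn 0.102 Ftan -1.1 Frad -1.0 grip 0.263 29.993029916658998
t 18.95 angle from start 0.202 r 109.2 toolturn 0.2 Ftan -4.4 Frad -1.6 grip 0.266 29.993275422602892
```

```bash
a(){ python3 -c "from h import *;ang()"; }
python3 -m creep '[[0,0,0.05,0.01,-0.55,0,1.5]]' >/dev/null; a; python3 -m creep '[[0,0,0.05,0.01,-0.55,0,1.5]]' >/dev/null; a; python3 -m creep '[[0,0,0.05,0.01,-0.55,0,1.5]]' >/dev/null; a; python3 -m creep '[[0,0,0.05,0.01,-0.55,0,1.5],[0,0,0.05,0.01,-0.55,0,1.5]]' >/dev/null; a;python3 -m creep '[[0,0,0.05,0.01,-0.55,0,1.5]]' >/dev/null; a; python3 -m creep '[[0,0,0.05,0.01,-0.55,0,1.5]]' >/dev/null; a; python3 -m creep '[[0,0,0.05,0.01,-0.55,0,1.5]]' >/dev/null; a;python3 -m creep '[[0,0,0.05,0.01,-0.55,0,1.5],[0,0,0.05,0.01,-0.55,0,1.5]]' >/dev/null; a
```

```text
t 19.05 angle from start 0.238 r 109.1 toolturn 0.249 Ftan -6.4 Frad -2.7 grip 0.265 29.99251591041684
t 19.15 angle from start 0.294 r 108.9 toolturn 0.3 Ftan -1.8 Frad -3.3 grip 0.259 29.992463160306215
t 19.25 angle from start 0.361 r 108.7 toolturn 0.35 Ftan -1.4 Frad -3.4 grip 0.265 30.002010455355048
t 19.45 angle from start 0.399 r 108.6 toolturn 0.398 Ftan -5.3 Frad -3.3 grip 0.266 29.992723613977432
t 19.55 angle from start 0.436 r 108.4 toolturn 0.449 Ftan -7.3 Frad -4.0 grip 0.264 29.994246633723378
t 19.65 angle from start 0.489 r 108.3 toolturn 0.5 Ftan -3.9 Frad -5.8 grip 0.262 29.994030967354774
t 19.75 angle from start 0.558 r 108.1 toolturn 0.55 Ftan 0.3 Frad -5.0 grip 0.265 29.995947489514947
t 19.95 angle from start 0.597 r 107.9 toolturn 0.598 Ftan -5.6 Frad -5.8 grip 0.264 29.99324770644307
```

```bash
a(){ python3 -c "from h import *;ang()"; }
python3 -m creep '[[0,0,0.05,0.07,-0.55,0,1.5]]' >/dev/null; a; python3 -m creep '[[0,0,0.05,0.07,-0.55,0,1.5]]' >/dev/null; a; python3 -m creep '[[0,0,0.05,0.07,-0.55,0,1.5]]' >/dev/null; a; python3 -m creep '[[0,0,0.025,0.02,-0.27,0,1.5],[0,0,0.025,0.02,-0.27,0,1.5]]' >/dev/null; a; python3 -m creep '[[0,0,0.025,0.02,-0.27,0,1.5],[0,0,0.025,0.02,-0.27,0,1.5],[0,0,0.025,0.02,-0.27,0,1.5]]' >/dev/null; a
```

```text
t 20.05 angle from start 0.633 r 107.8 toolturn 0.649 Ftan -7.8 Frad -5.6 grip 0.261 29.995902758091688
t 20.15 angle from start 0.684 r 107.7 toolturn 0.7 Ftan -5.6 Frad -4.8 grip 0.261 29.997379761189222
t 20.25 angle from start 0.753 r 107.6 toolturn 0.75 Ftan -0.7 Frad -4.2 grip 0.26 29.992733588442206
t 20.45 angle from start 0.777 r 107.6 toolturn 0.773 Ftan -2.9 Frad -5.4 grip 0.263 29.992625769227743
t 20.75 angle from start 0.793 r 107.5 toolturn 0.798 Ftan -4.8 Frad -5.4 grip 0.267 29.993314873427153
```

```bash
a(){ python3 -c "from h import *;ang()"; }
python3 -m creep '[[0,0,0.01,0,-0.1,0,1.5],[0,0,0.01,0,-0.1,0,1.5],[0,0,0.01,0,-0.1,0,1.5],[0,0,0.01,0,-0.1,0,1.5]]' >/dev/null; a
python3 - <<'E'
from h import *
ex,ey=np.array([.984,-.18,0]),np.array([.18,.984,0]); o=np.array([478,61.5,66])
for cam in("side","top"):
    g=find(cam,["glue_jar","tape_roll","screwdriver","lever_knob"]); im=g["frame"]
    for lat in(75,-75):
        v=[]
        for k in range(36,74,4):
            u=np.array(g["K"])@(np.array(g["R"])@(o+ex*k+ey*lat)+g["t"]); c,r=(u[:2]/u[2]).round().astype(int); v.append(int(im[r,c].min()))
        print(cam,lat,v)
E
a
```

```text
t 21.15 angle from start 0.8 r 107.5 toolturn 0.808 Ftan -5.2 Frad -4.8 grip 0.259 29.994139429181814
side glue_jar 0.97 [730.3 254.5  44.3] [166. 284.]
side tape_roll 0.65 [ 534.  -158.1   18.6] [340. 221.]
side screwdriver 0.55 [597.3 230.5  20.6] [224. 312.]
side lever_knob 0.83 [597.4   4.7 201. ] [285. 184.]
side 75 [111, 118, 117, 107, 255, 250, 233, 173, 173, 174]
side -75 [41, 49, 41, 83, 255, 251, 209, 121, 89, 40]
top glue_jar 0.78 [734.2 240.3  77.5] [173. 159.]
top screwdriver 0.54 [733.2 240.6  72.3] [174. 160.]
top lever_knob 0.82 [615.   25.3 203.3] [257. 197.]
top lever_knob 0.36 [571.3  62.   19.2] [243. 224.]
top 75 [53, 51, 54, 147, 247, 246, 110, 184, 185, 183]
top -75 [58, 57, 57, 58, 53, 60, 130, 205, 193, 191]
t 21.65 angle from start 0.8 r 107.5 toolturn 0.808 Ftan -5.0 Frad -5.4 grip 0.264 29.99416943639517
```

```bash
python3 -c "
from cell import arm
print(arm.job_done())"
```

```text
the job is handed in; nothing more can be done
None
```

I pushed the drawer home until its catch gave way, swung the lever four clicks on (about 0.80 rad by the arm's readings) with the gripper still holding it, and handed the job in at about 21.7 s; I don't have the verdict, the bystanders were not touched, and the fingertips turned out about 36 mm higher than the reported TCP.

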